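# Unhook the desk basket from its sprung-keeper stand

## Robot

A 6-joint arm with a two-finger parallel gripper is mounted at the origin on a cart in front of the work surface, level with it; the furniture and walls round the work are solid. World frame = base frame: x ahead of the robot, y to its left, z up, the work surface at z = 0. Lengths are in mm, angles in rad, forces in N, time in s.
With the tool pointing down it reaches from about 350 to 775 mm from the base axis. Payload 7.3 kg.
Tool frame: the origin (TCP) lies between the finger pads; the fingertips stand 25 mm ahead of it and the grasp point (between the pads) lies 6 mm ahead of it; z points along the fingers, y is the line along which they close (so a half turn about z gives the same grasp; the last joint's range is limited). The gripper opens to 92 mm and grips with 3 to 60 N. Pads are 19 mm wide; open, the fingers measure 130 mm over their backs; the gripper's body (75 mm by 190 mm) begins 47 mm behind the grasp point.
Start: joints at [1.071, 0.342, 1.524, -0, 1.275, -0.146], TCP at [181.879, 492.506, 251.741] pointing down, gripper open.
Joint ranges: [-2.53, 2.53], [-0.77, 2.02], [0.04, 2.7], [-1, 4.14], [0.28, 2.66], [-3.11, 3.11]. Speed limits (rad/s): [2.57, 2.57, 3.14, 3.14, 3.14, 3.14].

## Interface

Orientations are given as [roll, pitch, yaw] about the fixed x, y, z axes, in that order (R = Rz(yaw) Ry(pitch) Rx(roll)).
In Python, from plant import bot gives the robot as it stands.
- The arm moves only by the tool play_rows, never from a script. Its argument "commands" is a list of rows, each an object of numbers: "x", "y", "z": the shift along the tool's x, y, z in m; "twist": the turn about the tool's z in degrees. In form: [{"x": .., "y": .., "z": .., "twist": ..}, ...]. A call has exactly 8 rows; each row is the pose to reach, as a shift and turn from the pose commanded when the call began, along the tool's axes at that moment; what a row does not reach only later rows make up. A row lasts 1/10 s, in which the tool goes at most 50 mm and 8.59 degrees, less where a joint would pass 70% of its speed; a pose out of reach is approached as far as the arm can. A call with a gripper value outside its range is refused whole. "jaw" is the closure, from 0 (fully open) to 1 (shut), set as the call begins (left out, the last holds). The fingers move at their own pace and stop on an object; the grip force is fixed at half the most. Time passes only in rows, so rows that repeat a pose let the fingers close, or fill a call up. It gives the time, the measured TCP pose, the force, the opening and the grip force at its end, in the units of the state.
- bot.get_obs(): the state, without advancing time (a new reading comes with each control period).
- bot.capture(name): name is "scene" or "top"; returns a dict with "pixels" (480x640x3 uint8, red, green, blue), "fx", "fy", "cx", "cy" (pixels), "eye" and "rotation" of the camera in the world. Camera axes: x right, y down, z forward; pixel columns grow to the right and rows downward; lengths in mm; the calibration is good to about 2 mm. A picture is of the moment at which its call begins. There is no depth.
- bot.close_job(): hands the job in; it is judged then, once.
The state is a dict: "time": time; "joint_positions": joint angles; "dq": joint speeds; "tau": joint torques, N m; "tool_pos": TCP position; "tcp_rot": TCP orientation; "contact_force": force on the tool from outside, world axes, zero at the start; "moment": the same for the moment, N m; "grip_width": finger opening in mm; "finger_force": force on a finger pad.
Only numpy, scipy, OpenCV 4.12 (cv2) and the standard library are available. Lean on these libraries where they do the work, as an engineer would, in place of code of your own. Each camera call takes 0.05 s, during which the arm holds its last target. There are 200 camera calls.

## Task

Take the small steel basket off the two deep upturned hooks of its stand and stand it upright in the middle of the cork mat, with the eraser and the USB stick still in it. Feel your way: lift its rail up past the hook tips, raising the sprung keeper without forcing it against its stop, before drawing it out, and be gentle throughout: do not jam the basket or bump the robot against the stand, or drop the basket on the mat. Leave the other things on the desk where they are.

Things in the scene. Friction and masses are not known exactly. Their poses are not given: they have to be found in the camera images.
- stand: Wooden hook stand, fixed. Origin: underside of its base, straight below the hung rail. +x points to its back board (front face at x = 34 mm, 140 mm wide, top at z = 130 mm), so the basket is drawn out along -x; y runs along the rail. Base 130 x 160 mm. Hooks, keeper and frame (see the next three) belong to it.
- hook_seat (a point): Point on the stand midway between the two places where the hung rail rests: the tops of two 8 mm steel shanks, 118 mm above the desk, that stand out of the board at y = -30 and +30 mm. Axes as the stand's.
- pin_foot (a point): Point at seat height midway between the two upright 10 mm round pins (y = -30, +30 mm) at the front ends of the shanks, which make each a deep J hook; 9 mm in front of hook_seat. Their domed tips stand 20 to 50 mm above this point: the pins and the keeper sit on one steel frame clamped at a different, unreported height each time.
- keeper_column (a point): Point at seat height below the middle of the keeper: plate 40 (x) x 26 x 8 mm closing the hook mouths, carried from a rear post. At rest its underside is 2 mm below the pin tips. It slides up on a spring (1.5 to 2 N to start, 350 N/m) to a hard stop at 14 mm, about 6.5 N. The rail passes over the tips when the keeper is up 10 mm or more; there is no other way out.
- basket: Dark sheet-steel tote basket, 60 (x) x 120 (y) x 60 mm, 3 mm walls, 0.13 to 0.25 kg. Origin: centre of its underside; +x is its rear. Hung at the start, underside about 72 mm above the desk, leaning up to a few degrees. Two stand-offs low on its rear (y = -45, +45 mm, back to x = 85 mm) lean on sprung rubber buffers (4 mm travel) on the board; raised 6 mm they are clear of them.
- basket_grip (a point): Centre of the wooden handle bar that bridges the basket on two side posts: 130 mm above the basket's underside, x = y = 0 in the basket, axes as the basket's. The bar is 10 mm thick along x, 30 mm high, free for 110 mm along y.
- basket_rail (a point): Middle of the basket's hanging rail: steel rod of 8 mm diameter, 112 mm long along y, 55 mm behind the basket's centre and 50 mm above its underside; joined to the basket by 8 mm arms at its two ends (y = -56 and +56 mm).
- mat: Cork mat lying on the desk, fixed, 180 x 220 mm (x, y), 4 mm thick. Origin: centre of its underside.
- eraser: Small eraser, 21 x 44 x 12 mm, lying loose in the basket. Origin: its underside.
- usb_stick: USB stick, 18 x 52 x 8 mm, lying loose in the basket. Origin: its underside.
- mug: Red mug, 81 x 111 x 100 mm; bystander. Origin: centre of underside.
- tape_roll: Roll of masking tape lying flat, 104 x 108 x 25 mm; bystander. Origin: centre of underside.
- mouse: White mouse, 105 x 58 x 34 mm; bystander. Origin: centre of underside.
- stapler: Stapler, 34 x 126 x 44 mm; bystander. Origin: centre of underside.
- glue_stick: Glue stick lying on its side, 27 x 96 x 27 mm; bystander. Origin: its underside.
- calculator: Pocket calculator, 118 x 74 x 11 mm; bystander. Origin: centre of underside.

How it is judged:
By the outcome, as a careful person would: the job done as asked, in the order asked, and still so for the second after the job is handed in, with the robot touching nothing.
It also fails if it takes over 72 s, if anything falls off the work surface, if the arm or the gripper's body presses on something with over 40 N, if the wrist force passes 120 N, or if a joint passes its speed limit or range.

## Working session

There is one attempt and no reset: what is moved stays moved. The work goes in short steps, Python scripts to look and compute and a tool call to move; the robot and the scene stay as the last step left them, time stands still between calls to the robot, and variables do not carry over. Pictures are saved under pics/ and viewed, at most 10 in all, crops included, and the job is handed in when it is done.

Besides the shell and the picture viewer there is one more tool, called by a JSON object that holds its "name" and its "arguments", one argument or row to a line. play_rows: Moves the arm, as the interface text tells. Its arguments: {"type":"object","properties":{"commands":{"type":"array"},"jaw":{"type":"number"}},"required":["commands"]}

```bash
mkdir -p pics; python3 - <<'E'
from plant import bot
import cv2
for n in("scene","top"):
    c=bot.capture(n); cv2.imwrite(f"pics/{n}0.png",c["pixels"][:,:,::-1])
    print(n,c["fx"],c["fy"],c["cx"],c["cy"],c["eye"],c["rotation"])
print(bot.get_obs())
E
```

```text
scene 573.3092882663027 573.3092882663027 330.4897220424803 249.0011796547299 [-247.75631625 -553.02686747 1246.82372386] [-2.43065801 -0.01386281 -0.99318117]
top 621.6468020874619 621.6468020874619 322.4647740170433 244.58449042326333 [ 360.31285343  -51.1714775  1832.47145913] [-3.05029965 -0.00558177 -1.55206458]
{'time': 0.1, 'joint_positions': array([ 1.07100495e+00,  3.42630505e-01,  1.52491809e+00,  4.39142372e-06,
        1.27539241e+00, -1.45992075e-01]), 'dq': array([-0.0007197 , -0.00255471, -0.00331432,  0.00103753, -0.00064163,
       -0.00223201]), 'tau': array([ 2.99194871e-03, -4.32006919e+01, -2.44694352e+01,  7.21384515e-02,
        5.25687612e-02, -6.08989467e-05]), 'tool_pos': array([181.70987689, 492.20353015, 251.12732094]), 'tcp_rot': array([-3.14025925e+00, -2.00306106e-04,  2.78779194e+00]), 'contact_force': array([ 0.36963047,  0.82929748, -0.13683079]), 'moment': array([ 0.00045809, -0.05077284,  0.05368855]), 'finger_force': 0.0, 'grip_width': 91.70594155812636}
```

View pics/scene0.png

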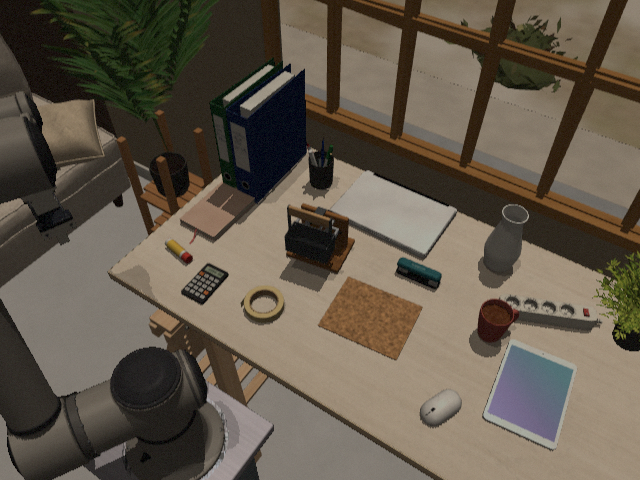

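View pics/top0.png

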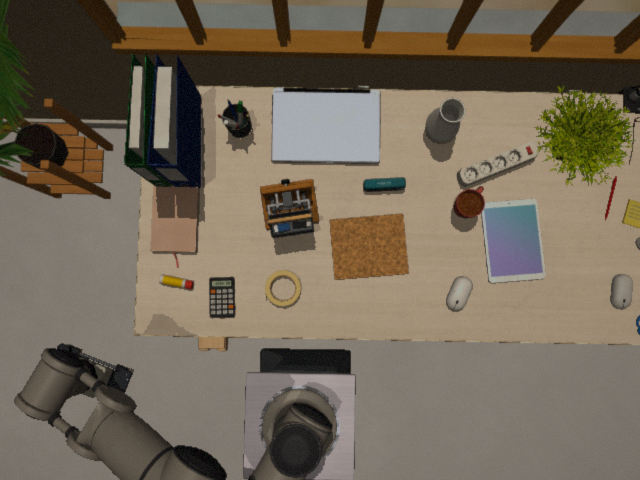

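The scene view shows the stand with the hung basket at about (318,235) and the cork mat at about (371,316). In the top view the stand is at (290,207), the mat is at (369,246), and the basket faces the robot. I'll enlarge both.

```bash
cat > h.py <<'E'
import numpy as np, cv2
from scipy.spatial.transform import Rotation as R
from scipy.optimize import least_squares
from plant import bot
def cam(n):
    c=bot.capture(n); c["R"]=R.from_euler("xyz",c["rotation"]).as_matrix(); return c
def proj(c,P):
    p=(np.atleast_2d(P)-c["eye"])@c["R"]; return p[:,:2]/p[:,2:]*[c["fx"],c["fy"]]+[c["cx"],c["cy"]]
def onz(c,uv,z):
    d=c["R"]@np.array([(uv[0]-c["cx"])/c["fx"],(uv[1]-c["cy"])/c["fy"],1]); return c["eye"]+d*(z-c["eye"][2])/d[2]
def crop(c,x,y,w,h,s,f):
    cv2.imwrite(f,cv2.resize(c["pixels"][y:y+h,x:x+w,::-1],None,fx=s,fy=s,interpolation=cv2.INTER_CUBIC))
E
python3 - <<'E'
from h import *
t=cam("top");s=cam("scene")
crop(t,250,170,80,75,8,"pics/t1.png"); crop(s,275,195,90,80,7,"pics/s1.png")
for c,p,z in((t,(369,246),4),(s,(371,316),4),(t,(330,247),4),(t,(403.5,214),4),(t,(408.5,275),4),(t,(334,279),4),(t,(290,207),118)): print(p,onz(c,p,z).round(1))
E
```

```text
(369, 246) [ 526.3 -195.8    4. ]
(371, 316) [ 524.2 -196.3    4. ]
(330, 247) [521.1 -80.6   4. ]
(403.5, 214) [ 623.7 -297.1    4. ]
(408.5, 275) [ 442.9 -313.1    4. ]
(334, 279) [427. -94.   4.]
(290, 207) [620.7  34.5 118. ]
```

View pics/t1.png

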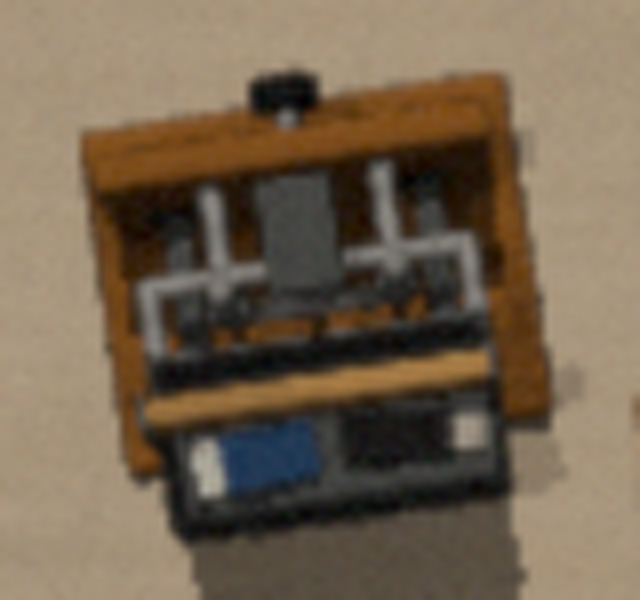

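View pics/s1.png

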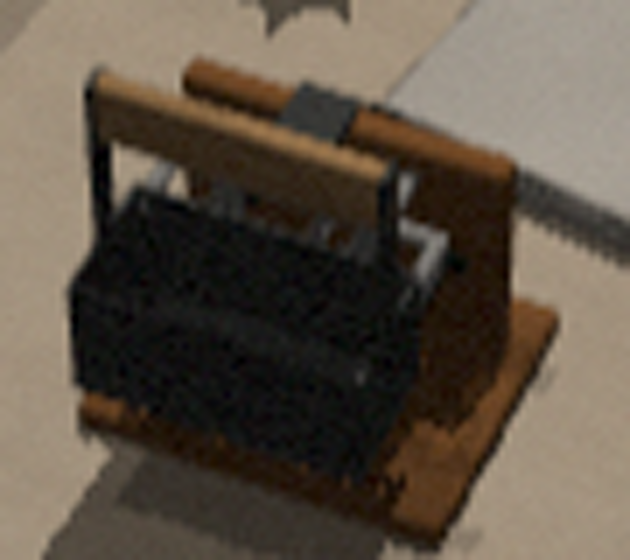

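```bash
python3 - <<'E'
from h import *
t=cam("top");s=cam("scene")
T=lambda u,v:(250+u/8-.44,170+v/8-.44); S=lambda u,v:(275+u/7-.43,195+v/7-.43)
for n,p,z in(("barL",(146,411),217),("barR",(490,362),217),("railL",(143,287),126),("railR",(474,240),126),("bdFL",(95,192),130),("bdFR",(492,137),130),("baseFR",(548,412),15),("baseFL",(135,475),15)):
    print(n,onz(t,T(*p),z).round(1))
def tri(a,b):
    f=lambda P:np.r_[proj(t,P)[0]-T(*a),proj(s,P)[0]-S(*b)]
    r=least_squares(f,[600,30,130]); return r.x.round(1),r.fun.round(2)
for n,a,b in(("barR",(490,362),(388,168)),("barL",(146,411),(100,78)),("kBR",(328,178),(360,100)),("kFR",(340,285),(350,145)),("kFL",(270,290),(282,125)),("kBL",(258,182),(308,82))): print(n,*tri(a,b))
E
```

```text
barL [567.7  86.8 217. ]
barR [586.1 -25.4 217. ]
railL [622.7  96.7 126. ]
railR [641.4 -17.5 126. ]
bdFL [654.9 113.9 130. ]
bdFR [676.9 -23.1 130. ]
baseFR [596.2 -43.9  15. ]
baseFL [569.9 107.4  15. ]
barR [586.  -25.3 217. ] [-0.04  0.03  0.04 -0.  ]
barL [567.9  87.3 214.4] [-0.1   0.08  0.13 -0.01]
kBR [655.9  32.  160.4] [-0.06  0.04  0.07 -0.01]
kFR [621.7  21.4 170.6] [ 1.92 -1.39 -2.28  0.19]
kFL [618.2  46.9 169.9] [ 1.19 -0.88 -1.43  0.11]
kBL [654.8  55.6 157.8] [ 0.07 -0.05 -0.09  0.01]
```

{"name": "play_rows", "arguments": {
  "commands": [
    {"x": -0.025,"y": -0.014,"z": -0.005,"twist": 4},
    {"x": -0.065,"y": -0.036,"z": -0.01,"twist": 11},
    {"x": -0.105,"y": -0.059,"z": -0.02,"twist": 19},
    {"x": -0.145,"y": -0.081,"z": -0.03,"twist": 27},
    {"x": -0.185,"y": -0.103,"z": -0.04,"twist": 35},
    {"x": -0.225,"y": -0.126,"z": -0.04,"twist": 43},
    {"x": -0.265,"y": -0.148,"z": -0.04,"twist": 51},
    {"x": -0.29,"y": -0.162,"z": -0.04,"twist": 58}
  ],
  "jaw": 0
}}

```text
time: 1.1
tool_pos: [399.4, 237.7, 291.9]
tcp_rot: [3.141, 0.0, 1.768]
contact_force: [0.3, 1.5, -0.4]
grip_width: 91.8
finger_force: 0.0
```

{"name": "play_rows", "arguments": {
  "commands": [
    {"x": -0.04,"y": 0.022,"z": 0,"twist": 1},
    {"x": -0.08,"y": 0.044,"z": 0,"twist": 2},
    {"x": -0.12,"y": 0.066,"z": 0,"twist": 2.4},
    {"x": -0.16,"y": 0.088,"z": 0,"twist": 2.4},
    {"x": -0.2,"y": 0.11,"z": 0,"twist": 2.4},
    {"x": -0.23,"y": 0.127,"z": 0,"twist": 2.4},
    {"x": -0.241,"y": 0.1326,"z": 0,"twist": 2.4},
    {"x": -0.241,"y": 0.1326,"z": 0,"twist": 2.4}
  ]
}}

```text
time: 1.9
tool_pos: [577.0, 29.9, 291.0]
tcp_rot: [-3.141, -0.0, 1.731]
contact_force: [-0.2, 1.0, -0.6]
grip_width: 91.8
finger_force: 0.0
```

{"name": "play_rows", "arguments": {
  "commands": [
    {"x": 0,"y": 0,"z": 0.01,"twist": 0},
    {"x": 0,"y": 0,"z": 0.025,"twist": 0},
    {"x": 0,"y": 0,"z": 0.04,"twist": 0},
    {"x": 0,"y": 0,"z": 0.055,"twist": 0},
    {"x": 0,"y": 0,"z": 0.067,"twist": 0},
    {"x": 0,"y": 0,"z": 0.076,"twist": 0},
    {"x": 0,"y": 0,"z": 0.082,"twist": 0},
    {"x": 0,"y": 0,"z": 0.082,"twist": 0}
  ]
}}

```text
time: 2.7
tool_pos: [576.2, 31.4, 209.1]
tcp_rot: [-3.14, -0.0, 1.734]
contact_force: [-0.4, -0.2, 0.2]
grip_width: 91.8
finger_force: 0.0
```

```bash
python3 - <<'E'
from h import *
s=cam("scene");t=cam("top")
a=cv2.resize(s["pixels"][180:275,275:370],None,fx=6,fy=6,interpolation=2)
cv2.imwrite("pics/s2.png",a[:,:,::-1])
o=bot.get_obs();print(o["tool_pos"],o["tcp_rot"],o["contact_force"])
E
```

```text
[576.79965846  31.139268   210.10604708] [3.14086386e+00 8.05987214e-05 1.73369828e+00] [-0.33828345  0.89031245  0.86384825]
```

View pics/s2.png

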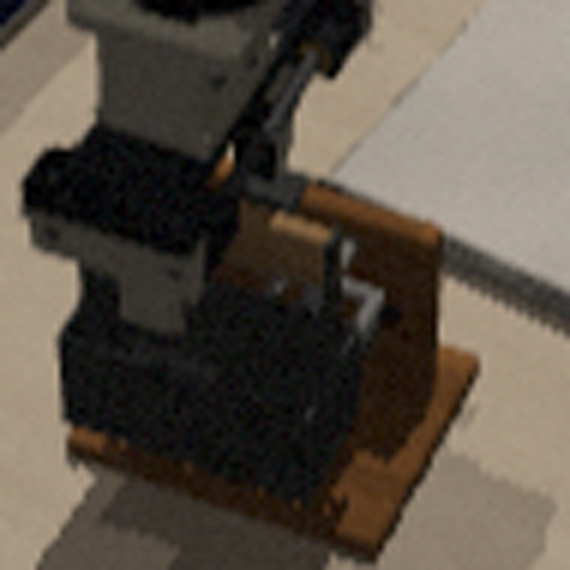

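Gripper straddles the bar (crop pixel ~(270,225)). I'll close it in stages and watch the side force.

{"name": "play_rows", "arguments": {
  "commands": [
    {"x": 0,"y": 0,"z": 0,"twist": 0},
    {"x": 0,"y": 0,"z": 0,"twist": 0},
    {"x": 0,"y": 0,"z": 0,"twist": 0},
    {"x": 0,"y": 0,"z": 0,"twist": 0},
    {"x": 0,"y": 0,"z": 0,"twist": 0},
    {"x": 0,"y": 0,"z": 0,"twist": 0},
    {"x": 0,"y": 0,"z": 0,"twist": 0},
    {"x": 0,"y": 0,"z": 0,"twist": 0}
  ],
  "jaw": 0.83
}}

```text
time: 3.6
tool_pos: [576.6, 31.1, 209.7]
tcp_rot: [3.141, -0.0, 1.734]
contact_force: [-0.4, 0.6, -1.2]
grip_width: 32.5
finger_force: 0.0
```

{"name": "play_rows", "arguments": {
  "commands": [
    {"x": 0,"y": 0,"z": 0,"twist": 0},
    {"x": 0,"y": 0,"z": 0,"twist": 0},
    {"x": 0,"y": 0,"z": 0,"twist": 0},
    {"x": 0,"y": 0,"z": 0,"twist": 0},
    {"x": 0,"y": 0,"z": 0,"twist": 0},
    {"x": 0,"y": 0,"z": 0,"twist": 0},
    {"x": 0,"y": 0,"z": 0,"twist": 0},
    {"x": 0,"y": 0,"z": 0,"twist": 0}
  ],
  "jaw": 0.87
}}

```text
time: 4.4
tool_pos: [576.5, 31.1, 209.8]
tcp_rot: [-3.141, -0.0, 1.734]
contact_force: [-1.9, -0.4, 1.3]
grip_width: 12.1
finger_force: 0.8
```

{"name": "play_rows", "arguments": {
  "commands": [
    {"x": 0,"y": -0.001,"z": 0,"twist": 0},
    {"x": 0,"y": -0.001,"z": 0,"twist": 0},
    {"x": 0,"y": -0.001,"z": 0,"twist": 0},
    {"x": 0,"y": -0.001,"z": 0,"twist": 0},
    {"x": 0,"y": -0.001,"z": 0,"twist": 0},
    {"x": 0,"y": -0.001,"z": 0,"twist": 0},
    {"x": 0,"y": -0.001,"z": 0,"twist": 0},
    {"x": 0,"y": -0.001,"z": 0,"twist": 0}
  ]
}}

```text
time: 5.2
tool_pos: [575.6, 30.9, 209.7]
tcp_rot: [3.142, -0.0, 1.734]
contact_force: [-0.6, 0.0, 0.2]
grip_width: 12.0
finger_force: 0.0
```

{"name": "play_rows", "arguments": {
  "commands": [
    {"x": 0,"y": 0,"z": 0,"twist": 0},
    {"x": 0,"y": 0,"z": 0,"twist": 0},
    {"x": 0,"y": 0,"z": 0,"twist": 0},
    {"x": 0,"y": 0,"z": 0,"twist": 0},
    {"x": 0,"y": 0,"z": 0,"twist": 0},
    {"x": 0,"y": 0,"z": 0,"twist": 0},
    {"x": 0,"y": 0,"z": 0,"twist": 0},
    {"x": 0,"y": 0,"z": 0,"twist": 0}
  ],
  "jaw": 1
}}

```text
time: 6.0
tool_pos: [575.9, 30.9, 209.9]
tcp_rot: [3.141, -0.0, 1.734]
contact_force: [2.1, 0.8, 1.2]
grip_width: 10.0
finger_force: 30.0
```

```bash
cat > st.py <<'E'
from plant import bot
import numpy as np
c,s=np.cos(.163),np.sin(.163)
o=bot.get_obs();f=o["contact_force"]
print("t",o["time"],"pos",o["tool_pos"].round(1),"F stand xyz",[round(v,2) for v in(c*f[0]+s*f[1],-s*f[0]+c*f[1],f[2])],"M stand",[round(v,3) for v in(c*o["moment"][0]+s*o["moment"][1],-s*o["moment"][0]+c*o["moment"][1],o["moment"][2])],"w",round(o["grip_width"],2),round(o["finger_force"],1))
E
python3 st.py
```

```text
t 6.0 pos [575.9  30.9 209.9] F stand xyz [np.float64(2.25), np.float64(0.47), np.float64(1.21)] M stand [np.float64(0.079), np.float64(-0.654), np.float64(0.054)] w 10.03 30.0
```

{"name": "play_rows", "arguments": {
  "commands": [
    {"x": 0,"y": 0.0005,"z": 0,"twist": 0},
    {"x": 0,"y": 0.0005,"z": -0.0005,"twist": 0},
    {"x": 0,"y": 0.0005,"z": -0.001,"twist": 0},
    {"x": 0,"y": 0.0005,"z": -0.0015,"twist": 0},
    {"x": 0,"y": 0.0005,"z": -0.002,"twist": 0},
    {"x": 0,"y": 0.0005,"z": -0.0025,"twist": 0},
    {"x": 0,"y": 0.0005,"z": -0.003,"twist": 0},
    {"x": 0,"y": 0.0005,"z": -0.003,"twist": 0}
  ]
}}

```text
time: 6.8
tool_pos: [576.1, 30.9, 212.7]
tcp_rot: [-3.141, -0.0, 1.734]
contact_force: [4.3, -0.3, -3.7]
grip_width: 9.8
finger_force: 30.0
```

```bash
python3 st.py
```

```text
t 6.8 pos [576.1  30.9 212.7] F stand xyz [np.float64(4.21), np.float64(-0.99), np.float64(-3.74)] M stand [np.float64(0.025), np.float64(-0.613), np.float64(0.063)] w 9.76 30.0
```

{"name": "play_rows", "arguments": {
  "commands": [
    {"x": 0,"y": 0.0005,"z": 0,"twist": 0},
    {"x": 0,"y": 0.001,"z": 0,"twist": 0},
    {"x": 0,"y": 0.001,"z": -0.0005,"twist": 0},
    {"x": 0,"y": 0.001,"z": -0.001,"twist": 0},
    {"x": 0,"y": 0.001,"z": -0.0015,"twist": 0},
    {"x": 0,"y": 0.001,"z": -0.002,"twist": 0},
    {"x": 0,"y": 0.001,"z": -0.002,"twist": 0},
    {"x": 0,"y": 0.001,"z": -0.002,"twist": 0}
  ]
}}

```text
time: 7.6
tool_pos: [577.2, 31.1, 214.8]
tcp_rot: [3.141, -0.0, 1.734]
contact_force: [-0.6, -0.1, -2.2]
grip_width: 10.2
finger_force: 30.0
```

```bash
python3 st.py
```

```text
t 7.6 pos [577.2  31.1 214.8] F stand xyz [np.float64(-0.59), np.float64(-0.02), np.float64(-2.23)] M stand [np.float64(-0.053), np.float64(0.022), np.float64(0.002)] w 10.23 30.0
```

{"name": "play_rows", "arguments": {
  "commands": [
    {"x": 0,"y": 0.0005,"z": -0.0005,"twist": 0},
    {"x": 0,"y": 0.0005,"z": -0.0015,"twist": 0},
    {"x": 0,"y": 0.0005,"z": -0.0025,"twist": 0},
    {"x": 0,"y": 0.0005,"z": -0.0035,"twist": 0},
    {"x": 0,"y": 0.0005,"z": -0.0045,"twist": 0},
    {"x": 0,"y": 0.0005,"z": -0.005,"twist": 0},
    {"x": 0,"y": 0.0005,"z": -0.005,"twist": 0},
    {"x": 0,"y": 0.0005,"z": -0.005,"twist": 0}
  ]
}}

```text
time: 8.4
tool_pos: [577.6, 31.2, 219.7]
tcp_rot: [3.142, -0.0, 1.734]
contact_force: [-0.3, 0.0, -2.4]
grip_width: 9.8
finger_force: 30.0
```

```bash
python3 st.py
```

```text
t 8.4 pos [577.6  31.2 219.7] F stand xyz [np.float64(-0.34), np.float64(0.08), np.float64(-2.38)] M stand [np.float64(-0.045), np.float64(0.072), np.float64(-0.023)] w 9.79 30.0
```

{"name": "play_rows", "arguments": {
  "commands": [
    {"x": 0,"y": 0,"z": -0.0005,"twist": 0},
    {"x": 0,"y": 0,"z": -0.001,"twist": 0},
    {"x": 0,"y": 0,"z": -0.0015,"twist": 0},
    {"x": 0,"y": 0,"z": -0.002,"twist": 0},
    {"x": 0,"y": 0,"z": -0.0025,"twist": 0},
    {"x": 0,"y": 0,"z": -0.003,"twist": 0},
    {"x": 0,"y": 0,"z": -0.003,"twist": 0},
    {"x": 0,"y": 0,"z": -0.003,"twist": 0}
  ]
}}

```text
time: 9.2
tool_pos: [577.6, 31.2, 222.7]
tcp_rot: [3.142, -0.0, 1.734]
contact_force: [-0.3, -0.2, -1.7]
grip_width: 9.7
finger_force: 30.0
```

```bash
python3 st.py
```

```text
t 9.2 pos [577.6  31.2 222.7] F stand xyz [np.float64(-0.37), np.float64(-0.14), np.float64(-1.73)] M stand [np.float64(-0.075), np.float64(0.069), np.float64(0.024)] w 9.66 30.0
```

{"name": "play_rows", "arguments": {
  "commands": [
    {"x": 0,"y": 0,"z": -0.0005,"twist": 0},
    {"x": 0,"y": 0,"z": -0.001,"twist": 0},
    {"x": 0,"y": 0,"z": -0.0015,"twist": 0},
    {"x": 0,"y": 0,"z": -0.002,"twist": 0},
    {"x": 0,"y": 0,"z": -0.0025,"twist": 0},
    {"x": 0,"y": 0,"z": -0.003,"twist": 0},
    {"x": 0,"y": 0,"z": -0.003,"twist": 0},
    {"x": 0,"y": 0,"z": -0.003,"twist": 0}
  ]
}}

```text
time: 10.0
tool_pos: [577.6, 31.2, 225.7]
tcp_rot: [3.141, -0.0, 1.734]
contact_force: [0.1, 0.5, -2.7]
grip_width: 10.0
finger_force: 30.0
```

```bash
python3 st.py
```

```text
t 10.0 pos [577.6  31.2 225.7] F stand xyz [np.float64(0.2), np.float64(0.44), np.float64(-2.74)] M stand [np.float64(-0.054), np.float64(0.093), np.float64(-0.036)] w 10.04 30.0
```

{"name": "play_rows", "arguments": {
  "commands": [
    {"x": 0,"y": 0,"z": -0.0005,"twist": 0},
    {"x": 0,"y": 0,"z": -0.001,"twist": 0},
    {"x": 0,"y": 0,"z": -0.0015,"twist": 0},
    {"x": 0,"y": 0,"z": -0.002,"twist": 0},
    {"x": 0,"y": 0,"z": -0.0025,"twist": 0},
    {"x": 0,"y": 0,"z": -0.003,"twist": 0},
    {"x": 0,"y": 0,"z": -0.003,"twist": 0},
    {"x": 0,"y": 0,"z": -0.003,"twist": 0}
  ]
}}

```text
time: 10.8
tool_pos: [577.6, 31.2, 228.7]
tcp_rot: [3.142, -0.0, 1.734]
contact_force: [-0.4, 0.5, -1.9]
grip_width: 9.9
finger_force: 30.0
```

```bash
python3 st.py
```

```text
t 10.8 pos [577.6  31.2 228.7] F stand xyz [np.float64(-0.29), np.float64(0.55), np.float64(-1.85)] M stand [np.float64(-0.076), np.float64(0.054), np.float64(0.017)] w 9.92 30.0
```

{"name": "play_rows", "arguments": {
  "commands": [
    {"x": 0,"y": 0,"z": -0.0005,"twist": 0},
    {"x": 0,"y": 0,"z": -0.001,"twist": 0},
    {"x": 0,"y": 0,"z": -0.0015,"twist": 0},
    {"x": 0,"y": 0,"z": -0.002,"twist": 0},
    {"x": 0,"y": 0,"z": -0.0025,"twist": 0},
    {"x": 0,"y": 0,"z": -0.003,"twist": 0},
    {"x": 0,"y": 0,"z": -0.003,"twist": 0},
    {"x": 0,"y": 0,"z": -0.003,"twist": 0}
  ]
}}

```text
time: 11.6
tool_pos: [577.6, 31.2, 231.7]
tcp_rot: [3.141, -0.0, 1.734]
contact_force: [-0.9, -0.1, -1.8]
grip_width: 9.9
finger_force: 30.0
```

```bash
python3 st.py
```

```text
t 11.6 pos [577.6  31.2 231.7] F stand xyz [np.float64(-0.88), np.float64(0.02), np.float64(-1.81)] M stand [np.float64(-0.125), np.float64(0.051), np.float64(-0.008)] w 9.89 30.0
```

{"name": "play_rows", "arguments": {
  "commands": [
    {"x": 0,"y": 0,"z": -0.0005,"twist": 0},
    {"x": 0,"y": 0,"z": -0.001,"twist": 0},
    {"x": 0,"y": 0,"z": -0.0015,"twist": 0},
    {"x": 0,"y": 0,"z": -0.002,"twist": 0},
    {"x": 0,"y": 0,"z": -0.0025,"twist": 0},
    {"x": 0,"y": 0,"z": -0.003,"twist": 0},
    {"x": 0,"y": 0,"z": -0.003,"twist": 0},
    {"x": 0,"y": 0,"z": -0.003,"twist": 0}
  ]
}}

```text
time: 12.4
tool_pos: [577.6, 31.2, 234.7]
tcp_rot: [3.141, -0.0, 1.734]
contact_force: [0.6, -0.6, -2.5]
grip_width: 9.7
finger_force: 30.0
```

```bash
python3 st.py
```

```text
t 12.4 pos [577.6  31.2 234.7] F stand xyz [np.float64(0.45), np.float64(-0.66), np.float64(-2.5)] M stand [np.float64(-0.078), np.float64(0.057), np.float64(0.035)] w 9.7 30.0
```

{"name": "play_rows", "arguments": {
  "commands": [
    {"x": 0,"y": 0,"z": -0.0005,"twist": 0},
    {"x": 0,"y": 0,"z": -0.001,"twist": 0},
    {"x": 0,"y": 0,"z": -0.0015,"twist": 0},
    {"x": 0,"y": 0,"z": -0.002,"twist": 0},
    {"x": 0,"y": 0,"z": -0.0025,"twist": 0},
    {"x": 0,"y": 0,"z": -0.003,"twist": 0},
    {"x": 0,"y": 0,"z": -0.003,"twist": 0},
    {"x": 0,"y": 0,"z": -0.003,"twist": 0}
  ]
}}

```text
time: 13.2
tool_pos: [577.6, 31.2, 237.6]
tcp_rot: [-3.141, -0.0, 1.734]
contact_force: [0.6, -0.3, -4.6]
grip_width: 9.5
finger_force: 30.0
```

```bash
python3 st.py
```

```text
t 13.2 pos [577.6  31.2 237.6] F stand xyz [np.float64(0.53), np.float64(-0.39), np.float64(-4.63)] M stand [np.float64(-0.108), np.float64(-0.041), np.float64(-0.018)] w 9.55 30.0
```

{"name": "play_rows", "arguments": {
  "commands": [
    {"x": 0,"y": 0,"z": -0.0005,"twist": 0},
    {"x": 0,"y": 0,"z": -0.001,"twist": 0},
    {"x": 0,"y": 0,"z": -0.0015,"twist": 0},
    {"x": 0,"y": 0,"z": -0.002,"twist": 0},
    {"x": 0,"y": 0,"z": -0.0025,"twist": 0},
    {"x": 0,"y": 0,"z": -0.003,"twist": 0},
    {"x": 0,"y": 0,"z": -0.003,"twist": 0},
    {"x": 0,"y": 0,"z": -0.003,"twist": 0}
  ]
}}

```text
time: 14.0
tool_pos: [577.6, 31.2, 240.7]
tcp_rot: [-3.142, -0.0, 1.734]
contact_force: [0.9, -0.1, -5.9]
grip_width: 10.2
finger_force: 30.0
```

```bash
python3 st.py
```

```text
t 14.0 pos [577.6  31.2 240.7] F stand xyz [np.float64(0.83), np.float64(-0.24), np.float64(-5.89)] M stand [np.float64(-0.093), np.float64(-0.058), np.float64(0.007)] w 10.18 30.0
```

{"name": "play_rows", "arguments": {
  "commands": [
    {"x": 0,"y": 0,"z": -0.0005,"twist": 0},
    {"x": 0,"y": 0,"z": -0.001,"twist": 0},
    {"x": 0,"y": 0,"z": -0.0015,"twist": 0},
    {"x": 0,"y": 0,"z": -0.002,"twist": 0},
    {"x": 0,"y": 0,"z": -0.0025,"twist": 0},
    {"x": 0,"y": 0,"z": -0.003,"twist": 0},
    {"x": 0,"y": 0,"z": -0.003,"twist": 0},
    {"x": 0,"y": 0,"z": -0.003,"twist": 0}
  ]
}}

```text
time: 14.8
tool_pos: [577.6, 31.2, 243.7]
tcp_rot: [-3.142, -0.0, 1.734]
contact_force: [1.3, -0.1, -6.0]
grip_width: 9.8
finger_force: 30.0
```

```bash
cat > av.py <<'E'
from plant import bot
import numpy as np
A=[]
for i in range(12):
    bot.capture("top");o=bot.get_obs();A.append(np.r_[o["tool_pos"],o["contact_force"],o["moment"]])
A=np.array(A);print(o["time"],A.mean(0).round(2),A.std(0)[3:6].round(2))
E
python3 av.py
```

```text
15.4 [ 5.7759e+02  3.1220e+01  2.4371e+02  1.7700e+00  2.9000e-01 -6.3600e+00
 -6.0000e-02 -1.4000e-01  1.0000e-02] [0.72 0.44 0.31]
```

{"name": "play_rows", "arguments": {
  "commands": [
    {"x": 0,"y": 0.0005,"z": 0,"twist": 0},
    {"x": 0,"y": 0.001,"z": -0.0005,"twist": 0},
    {"x": 0,"y": 0.001,"z": -0.001,"twist": 0},
    {"x": 0,"y": 0.001,"z": -0.0015,"twist": 0},
    {"x": 0,"y": 0.001,"z": -0.002,"twist": 0},
    {"x": 0,"y": 0.001,"z": -0.0025,"twist": 0},
    {"x": 0,"y": 0.001,"z": -0.0025,"twist": 0},
    {"x": 0,"y": 0.001,"z": -0.0025,"twist": 0}
  ]
}}

```text
time: 16.2
tool_pos: [578.2, 31.4, 246.0]
tcp_rot: [-3.141, -0.0, 1.734]
contact_force: [-1.9, -0.1, -7.0]
grip_width: 10.2
finger_force: 30.0
```

```bash
python3 av.py
```

```text
16.8 [ 5.7838e+02  3.1380e+01  2.4610e+02 -3.4400e+00 -5.4000e-01 -7.1600e+00
 -2.9000e-01  1.0900e+00 -1.0000e-02] [0.36 0.46 0.44]
```

{"name": "play_rows", "arguments": {
  "commands": [
    {"x": 0,"y": -0.0003,"z": 0,"twist": 0},
    {"x": 0,"y": -0.0007,"z": 0,"twist": 0},
    {"x": 0,"y": -0.0007,"z": 0,"twist": 0},
    {"x": 0,"y": -0.0007,"z": 0,"twist": 0},
    {"x": 0,"y": -0.0007,"z": 0,"twist": 0},
    {"x": 0,"y": -0.0007,"z": 0,"twist": 0},
    {"x": 0,"y": -0.0007,"z": 0,"twist": 0},
    {"x": 0,"y": -0.0007,"z": 0,"twist": 0}
  ]
}}

```text
time: 17.6
tool_pos: [578.1, 31.3, 246.3]
tcp_rot: [3.141, -0.0, 1.734]
contact_force: [-0.8, -0.0, -7.0]
grip_width: 9.6
finger_force: 30.0
```

```bash
python3 av.py; python3 - <<'E'
from h import *
s=cam("scene");crop(s,280,180,90,85,7,"pics/s3.png")
E
```

```text
18.2 [ 5.7807e+02  3.1290e+01  2.4630e+02  2.1000e-01  2.0000e-01 -7.3400e+00
 -8.0000e-02  2.5000e-01  0.0000e+00] [0.78 0.46 0.46]
```

View pics/s3.png

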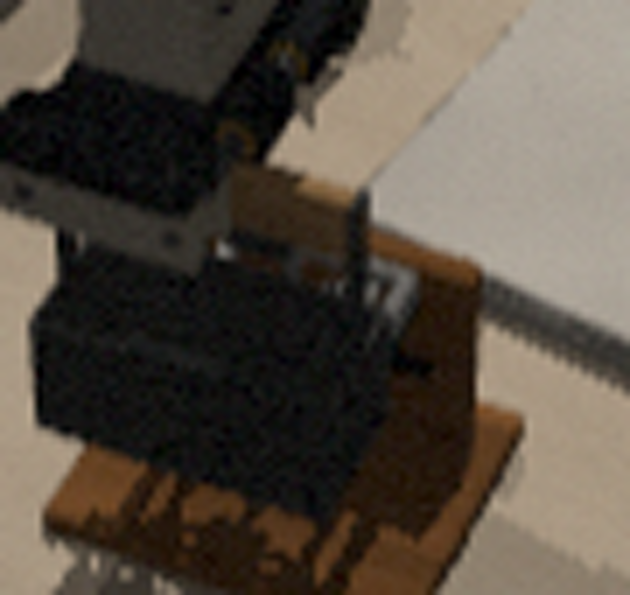

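{"name": "play_rows", "arguments": {
  "commands": [
    {"x": 0,"y": 0,"z": -0.0005,"twist": 0},
    {"x": 0,"y": 0,"z": -0.001,"twist": 0},
    {"x": 0,"y": 0,"z": -0.0015,"twist": 0},
    {"x": 0,"y": 0,"z": -0.0018,"twist": 0},
    {"x": 0,"y": 0,"z": -0.0018,"twist": 0},
    {"x": 0,"y": 0,"z": -0.0018,"twist": 0},
    {"x": 0,"y": 0,"z": -0.0018,"twist": 0},
    {"x": 0,"y": 0,"z": -0.0018,"twist": 0}
  ]
}}

```text
time: 19.05
tool_pos: [578.0, 31.3, 248.0]
tcp_rot: [3.141, -0.0, 1.734]
contact_force: [1.4, 0.7, -7.1]
grip_width: 9.5
finger_force: 30.0
```

```bash
python3 av.py
```

```text
19.65 [ 5.7796e+02  3.1270e+01  2.4804e+02  2.1400e+00  5.5000e-01 -7.9300e+00
 -2.0000e-02 -1.1000e-01  2.0000e-02] [0.5  0.47 0.62]
```

{"name": "play_rows", "arguments": {
  "commands": [
    {"x": 0,"y": -0.0005,"z": 0,"twist": 0},
    {"x": 0,"y": -0.001,"z": 0,"twist": 0},
    {"x": 0,"y": -0.0015,"z": 0,"twist": 0},
    {"x": 0,"y": -0.0015,"z": 0,"twist": 0},
    {"x": 0,"y": -0.0015,"z": 0,"twist": 0},
    {"x": 0,"y": -0.0015,"z": 0,"twist": 0},
    {"x": 0,"y": -0.0015,"z": 0,"twist": 0},
    {"x": 0,"y": -0.0015,"z": 0,"twist": 0}
  ]
}}

```text
time: 20.45
tool_pos: [576.5, 31.0, 248.0]
tcp_rot: [3.141, -0.0, 1.734]
contact_force: [3.4, 0.9, -7.0]
grip_width: 9.9
finger_force: 30.0
```

```bash
python3 av.py
```

```text
21.05 [ 5.7643e+02  3.1010e+01  2.4802e+02  3.5700e+00  3.6000e-01 -7.9300e+00
 -0.0000e+00 -5.4000e-01 -0.0000e+00] [0.49 0.52 0.32]
```

{"name": "play_rows", "arguments": {
  "commands": [
    {"x": 0,"y": 0.001,"z": 0,"twist": 0},
    {"x": 0,"y": 0.001,"z": -0.0005,"twist": 0},
    {"x": 0,"y": 0.001,"z": -0.001,"twist": 0},
    {"x": 0,"y": 0.001,"z": -0.001,"twist": 0},
    {"x": 0,"y": 0.0005,"z": -0.001,"twist": 0},
    {"x": 0,"y": 0,"z": -0.001,"twist": 0},
    {"x": 0,"y": 0,"z": -0.001,"twist": 0},
    {"x": 0,"y": 0,"z": -0.001,"twist": 0}
  ]
}}

```text
time: 21.85
tool_pos: [576.6, 31.1, 249.1]
tcp_rot: [3.141, -0.0, 1.734]
contact_force: [1.9, 0.0, -8.2]
grip_width: 9.9
finger_force: 30.0
```

```bash
python3 av.py
```

```text
22.45 [ 5.7653e+02  3.1040e+01  2.4907e+02  2.2900e+00  3.4000e-01 -8.0600e+00
 -1.0000e-01 -2.2000e-01 -2.0000e-02] [0.68 0.5  0.66]
```

{"name": "play_rows", "arguments": {
  "commands": [
    {"x": 0,"y": -0.0005,"z": 0,"twist": 0},
    {"x": 0,"y": -0.001,"z": 0,"twist": 0},
    {"x": 0,"y": -0.0015,"z": 0,"twist": 0},
    {"x": 0,"y": -0.002,"z": 0,"twist": 0},
    {"x": 0,"y": -0.002,"z": 0,"twist": 0},
    {"x": 0,"y": -0.002,"z": 0,"twist": 0},
    {"x": 0,"y": -0.002,"z": 0,"twist": 0},
    {"x": 0,"y": -0.002,"z": 0,"twist": 0}
  ]
}}

```text
time: 23.25
tool_pos: [574.4, 30.7, 249.0]
tcp_rot: [3.142, -0.0, 1.734]
contact_force: [3.5, 1.0, -7.9]
grip_width: 9.8
finger_force: 30.0
```

```bash
python3 av.py
```

```text
23.85 [ 5.7444e+02  3.0700e+01  2.4901e+02  3.6100e+00  5.0000e-01 -8.4000e+00
 -0.0000e+00 -5.0000e-01  0.0000e+00] [0.42 0.36 0.43]
```

{"name": "play_rows", "arguments": {
  "commands": [
    {"x": 0,"y": -0.0005,"z": 0,"twist": 0},
    {"x": 0,"y": -0.001,"z": 0,"twist": 0},
    {"x": 0,"y": -0.0015,"z": 0,"twist": 0},
    {"x": 0,"y": -0.002,"z": 0,"twist": 0},
    {"x": 0,"y": -0.002,"z": 0,"twist": 0},
    {"x": 0,"y": -0.002,"z": 0,"twist": 0},
    {"x": 0,"y": -0.002,"z": 0,"twist": 0},
    {"x": 0,"y": -0.002,"z": 0,"twist": 0}
  ]
}}

```text
time: 24.65
tool_pos: [572.4, 30.4, 249.0]
tcp_rot: [-3.141, -0.0, 1.734]
contact_force: [2.7, 0.1, -7.7]
grip_width: 10.2
finger_force: 30.0
```

```bash
python3 av.py
```

```text
25.25 [ 5.7243e+02  3.0370e+01  2.4899e+02  3.3300e+00  7.0000e-01 -8.4300e+00
 -4.0000e-02 -3.7000e-01 -1.0000e-02] [0.42 0.31 0.59]
```

Fx has levelled off at about 3.4 N, so this is sliding friction under the keeper, and the rail is over the tips. I'll keep drawing it out.

{"name": "play_rows", "arguments": {
  "commands": [
    {"x": 0,"y": -0.0005,"z": 0,"twist": 0},
    {"x": 0,"y": -0.0015,"z": 0,"twist": 0},
    {"x": 0,"y": -0.0025,"z": 0,"twist": 0},
    {"x": 0,"y": -0.0035,"z": 0,"twist": 0},
    {"x": 0,"y": -0.0045,"z": 0,"twist": 0},
    {"x": 0,"y": -0.0055,"z": 0,"twist": 0},
    {"x": 0,"y": -0.006,"z": 0,"twist": 0},
    {"x": 0,"y": -0.006,"z": 0,"twist": 0}
  ]
}}

```text
time: 26.05
tool_pos: [566.4, 29.4, 249.0]
tcp_rot: [-3.141, -0.0, 1.734]
contact_force: [3.4, 0.3, -7.5]
grip_width: 9.8
finger_force: 30.0
```

```bash
python3 av.py
```

```text
26.65 [ 5.6646e+02  2.9390e+01  2.4897e+02  3.1600e+00  4.8000e-01 -8.3200e+00
 -2.0000e-02 -3.8000e-01 -1.0000e-02] [0.29 0.53 0.58]
```

{"name": "play_rows", "arguments": {
  "commands": [
    {"x": 0,"y": -0.001,"z": 0,"twist": 0},
    {"x": 0,"y": -0.0025,"z": 0,"twist": 0},
    {"x": 0,"y": -0.004,"z": 0,"twist": 0},
    {"x": 0,"y": -0.0055,"z": 0,"twist": 0},
    {"x": 0,"y": -0.007,"z": 0,"twist": 0},
    {"x": 0,"y": -0.008,"z": 0,"twist": 0},
    {"x": 0,"y": -0.008,"z": 0,"twist": 0},
    {"x": 0,"y": -0.008,"z": 0,"twist": 0}
  ]
}}

```text
time: 27.45
tool_pos: [558.4, 28.0, 249.6]
tcp_rot: [3.141, 0.0, 1.734]
contact_force: [-2.4, -0.3, -0.6]
grip_width: 9.4
finger_force: 30.0
```

{"name": "play_rows", "arguments": {
  "commands": [
    {"x": 0,"y": -0.001,"z": 0,"twist": 0},
    {"x": 0,"y": -0.0025,"z": 0,"twist": 0},
    {"x": 0,"y": -0.004,"z": 0,"twist": 0},
    {"x": 0,"y": -0.0055,"z": 0,"twist": 0},
    {"x": 0,"y": -0.007,"z": 0,"twist": 0},
    {"x": 0,"y": -0.008,"z": 0,"twist": 0},
    {"x": 0,"y": -0.008,"z": 0,"twist": 0},
    {"x": 0,"y": -0.008,"z": 0,"twist": 0}
  ]
}}

```text
time: 28.25
tool_pos: [550.8, 26.8, 249.0]
tcp_rot: [3.141, -0.0, 1.734]
contact_force: [-0.1, 0.9, -2.2]
grip_width: 9.9
finger_force: 30.0
```

{"name": "play_rows", "arguments": {
  "commands": [
    {"x": 0,"y": -0.001,"z": 0,"twist": 0},
    {"x": 0,"y": -0.0025,"z": 0,"twist": 0},
    {"x": 0,"y": -0.004,"z": 0,"twist": 0},
    {"x": 0,"y": -0.0055,"z": 0,"twist": 0},
    {"x": 0,"y": -0.007,"z": 0,"twist": 0},
    {"x": 0,"y": -0.008,"z": 0,"twist": 0},
    {"x": 0,"y": -0.008,"z": 0,"twist": 0},
    {"x": 0,"y": -0.008,"z": 0,"twist": 0}
  ]
}}

```text
time: 29.05
tool_pos: [542.9, 25.5, 249.1]
tcp_rot: [3.141, -0.0, 1.734]
contact_force: [0.7, 0.1, -1.4]
grip_width: 9.7
finger_force: 30.0
```

{"name": "play_rows", "arguments": {
  "commands": [
    {"x": 0,"y": -0.003,"z": 0,"twist": 0},
    {"x": 0,"y": -0.008,"z": 0,"twist": 0},
    {"x": 0,"y": -0.014,"z": 0,"twist": 0},
    {"x": 0,"y": -0.02,"z": 0,"twist": 0},
    {"x": 0,"y": -0.026,"z": 0,"twist": 0},
    {"x": 0,"y": -0.032,"z": 0,"twist": 0},
    {"x": 0,"y": -0.036,"z": 0,"twist": 0},
    {"x": 0,"y": -0.037,"z": 0,"twist": 0}
  ]
}}

```text
time: 29.85
tool_pos: [505.9, 19.4, 249.2]
tcp_rot: [3.141, -0.0, 1.734]
contact_force: [0.5, 0.7, -2.0]
grip_width: 9.6
finger_force: 30.0
```

{"name": "play_rows", "arguments": {
  "commands": [
    {"x": 0,"y": -0.003,"z": 0,"twist": 0},
    {"x": 0,"y": -0.008,"z": 0,"twist": 0},
    {"x": 0,"y": -0.014,"z": 0,"twist": 0},
    {"x": 0,"y": -0.02,"z": 0,"twist": 0},
    {"x": 0,"y": -0.026,"z": 0,"twist": 0},
    {"x": 0,"y": -0.032,"z": 0,"twist": 0},
    {"x": 0,"y": -0.036,"z": 0,"twist": 0},
    {"x": 0,"y": -0.037,"z": 0,"twist": 0}
  ]
}}

```text
time: 30.65
tool_pos: [469.4, 13.5, 249.1]
tcp_rot: [3.141, -0.0, 1.733]
contact_force: [0.3, 0.5, -1.3]
grip_width: 9.5
finger_force: 30.0
```

{"name": "play_rows", "arguments": {
  "commands": [
    {"x": -0.005,"y": 0,"z": 0,"twist": 0},
    {"x": -0.015,"y": 0,"z": 0,"twist": 0},
    {"x": -0.03,"y": 0,"z": 0,"twist": 0},
    {"x": -0.048,"y": 0,"z": 0,"twist": 0},
    {"x": -0.066,"y": 0,"z": 0,"twist": 0},
    {"x": -0.082,"y": 0,"z": 0,"twist": 0},
    {"x": -0.094,"y": 0,"z": 0,"twist": 0},
    {"x": -0.1,"y": 0,"z": 0,"twist": 0}
  ]
}}

```text
time: 31.45
tool_pos: [486.3, -86.6, 248.8]
tcp_rot: [-3.142, 0.0, 1.732]
contact_force: [-0.1, 0.0, -2.0]
grip_width: 9.8
finger_force: 30.0
```

{"name": "play_rows", "arguments": {
  "commands": [
    {"x": -0.007,"y": 0.001,"z": 0,"twist": 0},
    {"x": -0.022,"y": 0.003,"z": 0,"twist": 0},
    {"x": -0.04,"y": 0.006,"z": 0,"twist": 0},
    {"x": -0.06,"y": 0.01,"z": 0,"twist": 0},
    {"x": -0.08,"y": 0.014,"z": 0,"twist": 0},
    {"x": -0.098,"y": 0.018,"z": 0,"twist": 0},
    {"x": -0.11,"y": 0.021,"z": 0,"twist": 0},
    {"x": -0.115,"y": 0.0215,"z": 0,"twist": 0}
  ]
}}

```text
time: 32.25
tool_pos: [526.3, -196.7, 248.6]
tcp_rot: [-3.142, 0.0, 1.733]
contact_force: [0.0, -0.5, -3.0]
grip_width: 9.9
finger_force: 30.0
```

{"name": "play_rows", "arguments": {
  "commands": [
    {"x": 0,"y": 0,"z": 0.004,"twist": 0},
    {"x": 0,"y": 0,"z": 0.013,"twist": 0},
    {"x": 0,"y": 0,"z": 0.024,"twist": 0},
    {"x": 0,"y": 0,"z": 0.036,"twist": 0},
    {"x": 0,"y": 0,"z": 0.048,"twist": 0},
    {"x": 0,"y": 0,"z": 0.059,"twist": 0},
    {"x": 0,"y": 0,"z": 0.067,"twist": 0},
    {"x": 0,"y": 0,"z": 0.07,"twist": 0}
  ]
}}

```text
time: 33.05
tool_pos: [525.5, -194.9, 177.8]
tcp_rot: [-3.14, -0.001, 1.734]
contact_force: [-0.3, 0.4, -1.9]
grip_width: 10.1
finger_force: 30.0
```

```bash
python3 av.py; python3 - <<'E'
from h import *
t=cam("top");s=cam("scene")
a=cv2.resize(t["pixels"][190:290,315:425],None,fx=3.6,fy=5.0,interpolation=2);b=cv2.resize(s["pixels"][230:360,310:430],None,fx=3.3,fy=500/130,interpolation=2)
cv2.imwrite("pics/m.png",np.hstack([a,b])[:,:,::-1])
E
```

```text
33.65 [ 5.2604e+02 -1.9521e+02  1.7918e+02 -3.0000e-02  1.7000e-01 -2.1200e+00
 -9.0000e-02  5.0000e-02 -1.0000e-02] [0.58 0.54 0.51]
```

View pics/m.png

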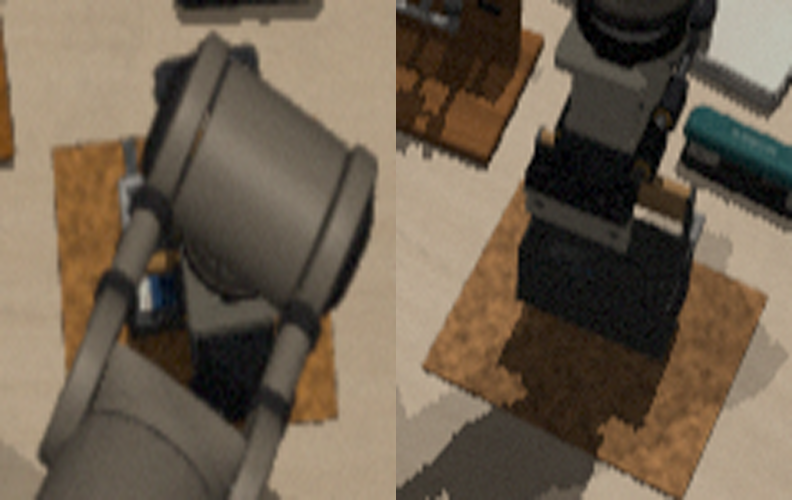

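Basket hangs level over the mat (centre about (610,290) in the right half), with the contents inside. Touchdown should come near TCP z = 142.

{"name": "play_rows", "arguments": {
  "commands": [
    {"x": 0,"y": 0,"z": 0.004,"twist": 0},
    {"x": 0,"y": 0,"z": 0.01,"twist": 0},
    {"x": 0,"y": 0,"z": 0.017,"twist": 0},
    {"x": 0,"y": 0,"z": 0.023,"twist": 0},
    {"x": 0,"y": 0,"z": 0.028,"twist": 0},
    {"x": 0,"y": 0,"z": 0.031,"twist": 0},
    {"x": 0,"y": 0,"z": 0.032,"twist": 0},
    {"x": 0,"y": 0,"z": 0.032,"twist": 0}
  ]
}}

```text
time: 34.55
tool_pos: [526.0, -195.2, 147.0]
tcp_rot: [3.142, -0.0, 1.734]
contact_force: [1.1, 0.4, -1.8]
grip_width: 9.7
finger_force: 30.0
```

{"name": "play_rows", "arguments": {
  "commands": [
    {"x": 0,"y": 0,"z": 0.0005,"twist": 0},
    {"x": 0,"y": 0,"z": 0.001,"twist": 0},
    {"x": 0,"y": 0,"z": 0.0015,"twist": 0},
    {"x": 0,"y": 0,"z": 0.002,"twist": 0},
    {"x": 0,"y": 0,"z": 0.0025,"twist": 0},
    {"x": 0,"y": 0,"z": 0.003,"twist": 0},
    {"x": 0,"y": 0,"z": 0.003,"twist": 0},
    {"x": 0,"y": 0,"z": 0.003,"twist": 0}
  ]
}}

```text
time: 35.35
tool_pos: [525.9, -195.1, 144.0]
tcp_rot: [3.142, -0.0, 1.734]
contact_force: [-0.5, 0.1, -2.7]
grip_width: 10.2
finger_force: 30.0
```

{"name": "play_rows", "arguments": {
  "commands": [
    {"x": 0,"y": 0,"z": 0.0003,"twist": 0},
    {"x": 0,"y": 0,"z": 0.0006,"twist": 0},
    {"x": 0,"y": 0,"z": 0.0009,"twist": 0},
    {"x": 0,"y": 0,"z": 0.0012,"twist": 0},
    {"x": 0,"y": 0,"z": 0.0015,"twist": 0},
    {"x": 0,"y": 0,"z": 0.0015,"twist": 0},
    {"x": 0,"y": 0,"z": 0.0015,"twist": 0},
    {"x": 0,"y": 0,"z": 0.0015,"twist": 0}
  ]
}}

```text
time: 36.15
tool_pos: [525.9, -195.1, 142.5]
tcp_rot: [3.141, -0.0, 1.734]
contact_force: [0.3, -0.4, -0.9]
grip_width: 9.5
finger_force: 30.0
```

```bash
python3 st.py
```

```text
t 36.15 pos [ 525.9 -195.1  142.5] F stand xyz [np.float64(0.24), np.float64(-0.43), np.float64(-0.93)] M stand [np.float64(-0.016), np.float64(0.13), np.float64(0.0)] w 9.54 30.0
```

{"name": "play_rows", "arguments": {
  "commands": [
    {"x": 0,"y": 0,"z": 0.0002,"twist": 0},
    {"x": 0,"y": 0,"z": 0.0004,"twist": 0},
    {"x": 0,"y": 0,"z": 0.0005,"twist": 0},
    {"x": 0,"y": 0,"z": 0.0005,"twist": 0},
    {"x": 0,"y": 0,"z": 0.0005,"twist": 0},
    {"x": 0,"y": 0,"z": 0.0005,"twist": 0},
    {"x": 0,"y": 0,"z": 0.0005,"twist": 0},
    {"x": 0,"y": 0,"z": 0.0005,"twist": 0}
  ]
}}

```text
time: 36.95
tool_pos: [526.0, -195.1, 142.5]
tcp_rot: [3.141, 0.0, 1.734]
contact_force: [-1.0, 0.5, 5.3]
grip_width: 9.9
finger_force: 30.0
```

```bash
python3 av.py
```

```text
37.55 [ 5.2606e+02 -1.9516e+02  1.4254e+02 -1.3400e+00  1.4600e+00  5.3900e+00
  1.4000e-01  4.3000e-01 -1.0000e-02] [0.57 0.48 0.52]
```

{"name": "play_rows", "arguments": {
  "commands": [
    {"x": 0,"y": 0,"z": -0.0002,"twist": 0},
    {"x": 0,"y": 0,"z": -0.0004,"twist": 0},
    {"x": 0,"y": 0,"z": -0.0004,"twist": 0},
    {"x": 0,"y": 0,"z": -0.0004,"twist": 0},
    {"x": 0,"y": 0,"z": -0.0004,"twist": 0},
    {"x": 0,"y": 0,"z": -0.0004,"twist": 0},
    {"x": 0,"y": 0,"z": -0.0004,"twist": 0},
    {"x": 0,"y": 0,"z": -0.0004,"twist": 0}
  ]
}}

```text
time: 38.35
tool_pos: [526.0, -195.2, 142.5]
tcp_rot: [3.141, 0.0, 1.734]
contact_force: [0.8, 2.0, 5.3]
grip_width: 10.2
finger_force: 30.0
```

{"name": "play_rows", "arguments": {
  "commands": [
    {"x": 0,"y": 0,"z": 0,"twist": 0},
    {"x": 0,"y": 0,"z": 0,"twist": 0},
    {"x": 0,"y": 0,"z": 0,"twist": 0},
    {"x": 0,"y": 0,"z": 0,"twist": 0},
    {"x": 0,"y": 0,"z": 0,"twist": 0},
    {"x": 0,"y": 0,"z": 0,"twist": 0},
    {"x": 0,"y": 0,"z": 0,"twist": 0},
    {"x": 0,"y": 0,"z": 0,"twist": 0}
  ],
  "jaw": 0.6
}}

```text
time: 39.15
tool_pos: [525.9, -195.1, 142.4]
tcp_rot: [3.142, -0.0, 1.734]
contact_force: [-0.1, -0.4, 0.5]
grip_width: 36.8
finger_force: 0.0
```

{"name": "play_rows", "arguments": {
  "commands": [
    {"x": 0,"y": 0,"z": -0.003,"twist": 0},
    {"x": 0,"y": 0,"z": -0.01,"twist": 0},
    {"x": 0,"y": 0,"z": -0.02,"twist": 0},
    {"x": 0,"y": 0,"z": -0.035,"twist": 0},
    {"x": 0,"y": 0,"z": -0.055,"twist": 0},
    {"x": 0,"y": 0,"z": -0.08,"twist": 0},
    {"x": 0,"y": 0,"z": -0.105,"twist": 0},
    {"x": 0,"y": 0,"z": -0.13,"twist": 0}
  ]
}}

```text
time: 39.95
tool_pos: [525.9, -195.1, 274.5]
tcp_rot: [3.141, 0.001, 1.734]
contact_force: [0.3, 1.0, -0.1]
grip_width: 36.6
finger_force: 0.0
```

{"name": "play_rows", "arguments": {
  "commands": [
    {"x": 0.02,"y": -0.02,"z": -0.01,"twist": 0},
    {"x": 0.05,"y": -0.04,"z": -0.02,"twist": 0},
    {"x": 0.09,"y": -0.05,"z": -0.03,"twist": 0},
    {"x": 0.13,"y": -0.06,"z": -0.04,"twist": 0},
    {"x": 0.17,"y": -0.06,"z": -0.05,"twist": 0},
    {"x": 0.21,"y": -0.06,"z": -0.05,"twist": 0},
    {"x": 0.24,"y": -0.06,"z": -0.05,"twist": 0},
    {"x": 0.25,"y": -0.06,"z": -0.05,"twist": 0}
  ]
}}

```text
time: 40.75
tool_pos: [425.5, 44.0, 323.7]
tcp_rot: [3.14, -0.0, 1.736]
contact_force: [0.8, -1.1, -0.0]
grip_width: 36.6
finger_force: 0.0
```

```bash
python3 st.py; python3 - <<'E'
from h import *
t=cam("top");s=cam("scene")
a=cv2.resize(t["pixels"][190:290,315:425],None,fx=3.6,fy=3.6,interpolation=2);b=cv2.resize(s["pixels"][230:360,310:430],None,fx=3.3,fy=360/130,interpolation=2)
cv2.imwrite("pics/end.png",np.hstack([a,b])[:,:,::-1])
for x,y,z in((526,-195,217-68),): print(proj(t,[x,y,z]))
E
```

```text
t 40.75 pos [425.5  44.  323.7] F stand xyz [np.float64(0.61), np.float64(-1.26), np.float64(-0.01)] M stand [np.float64(-0.024), np.float64(0.011), np.float64(0.051)] w 36.58 0.0
[[372.98236776 241.37457715]]
```

View pics/end.png

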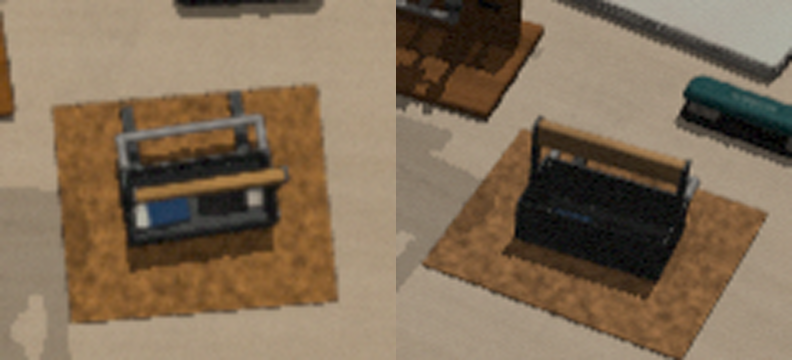

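The basket stands upright at about (200,205) in the left half, in the middle of the mat. The eraser and USB stick are inside, and the robot is clear.

```bash
python3 -c "
from plant import bot
print(bot.close_job())"
```

```text
the job is handed in; nothing more can be done
None
```

The basket is off its hooks and standing upright in the middle of the cork mat, with the eraser and USB stick still in it, and the job was handed in at about 41 s.

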